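Open the controller box's access panel

TASK

On the robotics bench stands a grey controller box with a hinged aluminium panel on top. Turn both orange quarter-turn fasteners counterclockwise (seen from above) fully to unlocked while the panel is still shut, then swing the panel up by its black handle, without flinging it, and leave it standing upright with both fasteners still unlocked. Leave the screwdriver, the spare wheel and the motor that lie around the box where they are.

Things in the scene. Friction and masses are not known exactly. Their poses are not given: they have to be found in the camera images.
- box: grey controller box fixed to the bench, 180 (x) x 300 (y) x 100 mm high, open-topped; origin at the centre of its underside, x away from the robot towards the hinge, y to the left along the hinge, z up; yaw up to 0.35 rad either way. A panel of the same outline, 6 mm thick, covers it; the shut panel's upper face is 106.5 mm above the bench.
- panel (a joint): swing of the access panel about the hinge along its far edge, rad: 0 shut flat, positive as its near edge rises, 1.57 upright, stop at 1.75. The hinge is stiff: the panel stays at any angle where it is left; lifting at the handle takes about 5 to 10 N. While a fastener is turned less than about 1.1 rad its cam holds the panel shut.
- panel_hinge (a point): point on the hinge axis (which runs along the box's y), at the middle of the panel's far edge, at the panel's underside (100.5 mm above the bench); axes as the box's when shut, turning with the panel.
- panel_handle (a point): middle of the black round handle bar: 12 mm thick, 100 mm long, parallel to the hinge, its centre line 42 mm above the panel's upper face on a post at either end, 155 mm from the hinge (25 mm in from the panel's near edge) and 48 mm above the hinge in the shut panel's frame. It moves with the panel.
- fastener_left (a joint): turn of the left fastener, rad: 0 locked (white tip at the red dot at the panel's near edge), grows counterclockwise seen from above to its stop at 1.57, fully unlocked (wing parallel to the hinge, white tip at the green dot on its right). Starts 0 to 0.3. Stiff (about 0.08 N m): stays where it is left.
- fastener_right (a joint): turn of the right fastener, the same: 0 locked, 1.57 fully unlocked, counterclockwise from above; starts 0 to 0.3; same dots, same stiffness.
- fastener_left_grip (a point): left quarter-turn fastener: an orange wing 60 mm long, 14 thick, 34 tall, on a black disc (44 mm across, 8 thick) on the panel; its top is 42 mm above the panel, one end of it marked white. The point is on its turning axis, 30 mm above the panel's upper face, 140 mm from the hinge line and 110 mm to the left (box +y) of the panel's middle. x lies along the wing, white tip at -x; z out of the panel.
- fastener_right_grip (a point): right quarter-turn fastener: an orange wing 60 mm long, 14 thick, 34 tall, on a black disc (44 mm across, 8 thick) on the panel; its top is 42 mm above the panel, one end of it marked white. The point is on its turning axis, 30 mm above the panel's upper face, 140 mm from the hinge line and 110 mm to the right (box -y) of the panel's middle. x lies along the wing, white tip at -x; z out of the panel.
- spare_wheel: bystander: spare rover wheel lying flat left of the box, 66 mm across, 29 mm high; origin under its centre.
- gearmotor: bystander: black motor upright in a blue bracket, right of the box, 90 x 75 x 112 mm; origin under its centre.
- screwdriver: bystander: orange screwdriver, 200 mm long, 26 mm thick, lying in front of the box; origin under its middle, along its x.

How it is judged:
On the way, in this order (a step that is already met when the one before it is completed fails the run):
1. both fasteners are turned to unlocked while the panel is still shut (value of joint each of fastener_left, fastener_right above 1.3 rad and value of joint panel below 0.1 rad), for 0.1 s.
2. the panel is swung upright (value of joint panel above 1.3 rad), for 0.2 s.
At the end, for the whole second after the job is handed in: the panel is at rest, swung open by more than 1.3 rad (75 degrees; anything up to its stop at 1.75 will do), and both fasteners stand more than 1.3 rad (75 degrees) towards unlocked (value of joint each of panel, fastener_left, fastener_right above 1.3 rad and velocity of joint panel between -0.05 and 0.05 rad/s); the robot touches nothing.
It fails at once if the panel is flung (faster than 2.5 rad/s either way) (velocity of joint panel above 2.5 rad/s or velocity of joint panel below -2.5 rad/s).
It fails at once if the screwdriver, spare wheel or motor is pushed more than 30 mm (distance of any of spare_wheel, gearmotor, screwdriver from where it was at the start of the episode above 0.03 m).
It also fails if it takes over 61 s, if anything falls off the work surface, if the arm or the gripper's body presses on something with over 40 N, if the wrist force passes 120 N, or if a joint passes its speed limit or range.

ROBOT

A 7-joint arm with a two-finger parallel gripper is mounted at the origin on the work surface. World frame = base frame: x ahead of the robot, y to its left, z up, the work surface at z = 0. Lengths are in m, angles in rad, forces in N, time in s.
With the tool pointing down it reaches from about 0.425 to 0.875 m from the base axis. Payload 4.7 kg.
Tool frame: the origin (TCP) lies at the very end of the fingers, on their centre line; the grasp point (between the pads) lies manip.tcp_to_grasp behind it (manip.tcp_to_grasp is the distance from the TCP to the grasp point, in m); z points along the fingers, y is the direction in which the jaws open and shut (so a half turn about z gives the same grasp; the last joint's range is limited). The gripper opens to 85 mm and grips with 20 to 120 N. Pads are 22 mm wide; open, the fingers measure 114 mm over their backs; the gripper's body (76 mm by 85 mm) begins 54 mm behind the grasp point. The pads swing forward as they close: fully open they stand 13 mm farther back than shut.
Start: joints at [-1.251, 0.321, -0.07, 1.45, 0.023, 1.371, -0.057], TCP at [0.196, 0.62, 0.231] pointing down, gripper open.
Joint ranges: [-2.86, 2.86], [-0.3, 2.09], [-1.38, 1.24], [0.06, 2.45], [-1.56, 4.7], [0.09, 2.05], [-2.69, 2.69]. Speed limits (rad/s): [2.57, 2.57, 3.14, 3.14, 3.14, 3.14, 3.14].

INTERFACE

Orientations are given as a 3x3 rotation matrix whose columns are the frame's x, y, z axes.
In Python, from rig import manip, viewer, job gives the robot as it stands. The module is installed in compiled form; this text tells all that it offers.
- The arm moves only by the shell command python3 -m creep 'ROWS' [OPENING]. ROWS is a JSON object of lists of equal length, an entry for each row: "slide": the shift along the tool's x, y, z in cm, a list of three; "yaw": the turn about the tool's z in rad. In form: {"slide": [[tx, ty, tz], ...], "yaw": [yaw, ...]}. A call has 1 to 10 rows; each row is the pose to reach, as a shift and turn from the pose measured when the call began, along the tool's axes at that moment; what a row does not reach only later rows make up. A row lasts 1/10 s, in which the tool goes at most 50 mm and 8.59 degrees, less where a joint would pass 70% of its speed; a pose out of reach is approached as far as the arm can. A call with a gripper value outside its range is refused whole. OPENING is the opening, from 0 (shut) to 1 (fully open), set as the call begins (- or left out, the last holds). The fingers move at their own pace and stop on an object; the grip force is fixed at half the most. Time passes only in rows, so rows that repeat a pose let the fingers close. It gives the time, the measured TCP pose, the force and the opening at its end, in the units of the state.
- manip.read_state(): the state, without advancing time (a new reading comes with each control period).
- viewer.read_camera(name): name is "scene" or "top"; returns a dict with "image" (384x512x3 uint8, red, green, blue), "range_z" (384x512 float32, m along the optical axis (not along the pixel's ray), 0 where there is no reading), "fx", "fy", "cx", "cy" (pixels), "dist" ([k1, k2, p1, p2, k3] as OpenCV has them; the pictures are not rectified), "extrinsics" (4x4, takes a point from world to camera coordinates). Camera axes: x right, y down, z forward; pixel columns grow to the right and rows downward; lengths in m; the calibration is good to about 2 mm. A picture is of the moment at which its call begins.
- job.finish_job(): hands the job in, once; it reports no verdict.
The state is a dict: "t": time; "joint_pos": joint angles; "qvel": joint speeds; "joint_efforts": joint torques, N m; "position": TCP position; "eef_rot": TCP orientation; "force": force on the tool from outside, world axes, zero at the start; "torque": the same for the moment, N m; "width": finger opening in m.
Only numpy, scipy, OpenCV 4.12 (cv2) and the standard library are available. Lean on these libraries where they do the work, as an engineer would, in place of code of your own. Each camera call takes 0.05 s, during which the arm holds its last target. There are 200 camera calls.

## Working session

There is one attempt and no reset: what is moved stays moved. The work goes in short steps, Python scripts to look and compute and a shell command to move; the robot and the scene stay as the last step left them, time stands still between calls to the robot, and variables do not carry over. Pictures are saved under pics/ and viewed, about 8 in all and at most 12, crops included, and the job is handed in when it is done.

```bash
mkdir -p pics; python3 - <<'E'
from rig import manip, viewer
import cv2,numpy as np
print(manip.tcp_to_grasp); s=manip.read_state(); print(s)
for n in ("scene","top"):
    c=viewer.read_camera(n); cv2.imwrite(f"pics/{n}0.png",c["image"][:,:,::-1]); np.save(f"pics/{n}0.npy",c,allow_pickle=True)
    print(n,c["fx"],c["fy"],c["cx"],c["cy"],c["dist"],np.round(c["extrinsics"],4).tolist())
E
```

```text
0.0187
{'t': 0.0, 'joint_pos': array([-1.25089077,  0.32181328, -0.0700968 ,  1.45170522,  0.02259185,
        1.37077818, -0.05691496]), 'qvel': array([ 4.46775189e-05, -1.05431653e-03, -2.00126918e-03, -1.16459152e-03,
       -1.98764643e-05, -3.13409367e-04,  1.21061677e-04]), 'joint_efforts': array([-4.27346613e-04, -4.93576491e+01, -3.82461185e-01, -3.14340556e+01,
        1.27908943e-02,  1.09849146e-02,  2.80171901e-05]), 'position': array([0.19556284, 0.61931119, 0.23021472]), 'eef_rot': array([[-9.53612620e-01,  3.01036090e-01, -4.93105443e-04],
       [ 3.01036481e-01,  9.53610825e-01, -1.85235745e-03],
       [-8.73957551e-05, -1.91487417e-03, -9.99998163e-01]]), 'force': array([ 0.34344743,  1.32764657, -0.15719779]), 'torque': array([-0.02549829, -0.0083663 ,  0.05398301]), 'width': 0.08551473341110723}
scene 373.1482985150223 373.1482985150223 249.4289764311447 184.6828672977459 [-0.06644621  0.          0.          0.          0.        ] [[-0.3238, 0.9461, -0.0104, 0.1355], [0.77, 0.2571, -0.5839, -0.3628], [-0.5497, -0.1971, -0.8118, 1.2713], [0.0, 0.0, 0.0, 1.0]]
top 447.40594132191035 447.40594132191035 260.56467602768305 192.69805299925792 [-0.15779361  0.          0.          0.          0.        ] [[-0.0145, -0.9998, 0.0104, 0.042], [-0.9982, 0.0138, -0.0588, 0.5445], [0.0587, -0.0112, -0.9982, 1.2259], [0.0, 0.0, 0.0, 1.0]]
```

View pics/top0.png

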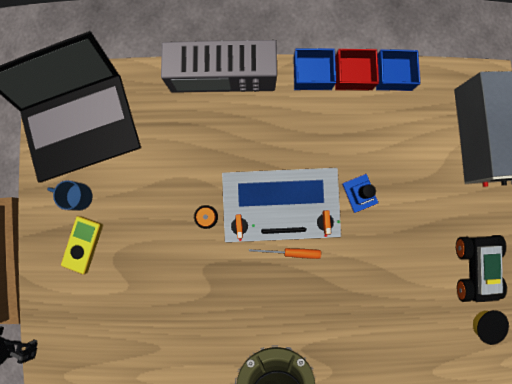

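View pics/scene0.png

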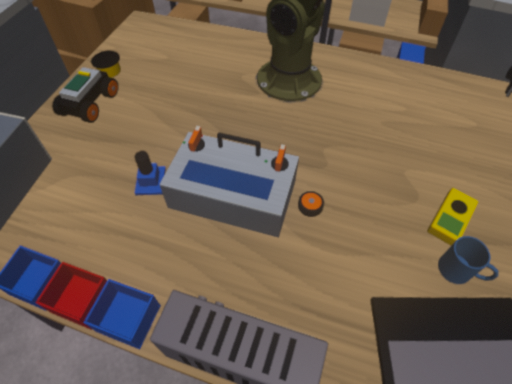

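The top view shows the panel at about (223–340, 168–242). The left fastener is at (239,226), the right at (326,222) and the handle at (284,230). The screwdriver lies in front at (300,253), the wheel at (206,216) and the motor at (362,192).

```bash
cat > h.py <<'E'
import cv2,numpy as np
def ray(c,uv,z):
    K=np.array([[c["fx"],0,c["cx"]],[0,c["fy"],c["cy"]],[0,0,1]]);E=np.array(c["extrinsics"])
    p=cv2.undistortPoints(np.array(uv,float).reshape(-1,1,2),K,np.array(c["dist"])).reshape(-1,2)
    d=np.c_[p,np.ones(len(p))]@E[:3,:3]; o=-E[:3,:3].T@E[:3,3]
    return o+d*((z-o[2])/d[:,2])[:,None]
def blobs(m,amin=8):
    n,l,s,ce=cv2.connectedComponentsWithStats(m.astype(np.uint8))
    return [(l==i,s[i,4],ce[i]) for i in range(1,n) if s[i,4]>=amin]
def hsv(c): return [a.astype(int) for a in cv2.split(cv2.cvtColor(c["image"],cv2.COLOR_RGB2HSV))]
E
python3 - <<'E'
from h import *
for n in ("top","scene"):
    c=np.load(f"pics/{n}0.npy",allow_pickle=True).item(); H,S,V=hsv(c); print(n)
    R=slice(150,270),slice(190,390)
    if n=="scene": R=slice(110,240),slice(125,330)
    M=np.zeros(H.shape,bool);M[R]=1
    for nm,m,z in (("orange",(H<18)&(S>170)&(V>150),.1485),("blue",(H>105)&(H<125)&(S>130),.1065),("black",(V<45),.1545),("green",(H>45)&(H<80)&(S>120),.1065),("red",((H>170)|(H<4))&(S>170),.1065),("grey",(S<40)&(V>130),.1065)):
        for b,a,ce in blobs(m&M,3):
            rc=cv2.minAreaRect(np.argwhere(b)[:,::-1].astype(np.float32))
            print(nm,a,ce.round(1),ray(c,[ce],z)[0].round(4)[:2], [np.round(ray(c,[q],z)[0][:2],3).tolist() for q in cv2.boxPoints(rc)] if a>30 else "")
c=np.load("pics/top0.npy",allow_pickle=True).item();s=np.load("pics/scene0.npy",allow_pickle=True).item()
a=cv2.resize(c["image"][160:265,200:385],(740,420),interpolation=2)
cv2.imwrite("pics/crop.png",a[:,:,::-1])
E
```

```text
top
orange 232 [205.  216.5] [0.4802 0.1741] [[0.501, 0.196], [0.501, 0.152], [0.459, 0.152], [0.459, 0.197]]
orange 86 [326.9 219.2] [ 0.4689 -0.1279] [[0.489, -0.121], [0.49, -0.133], [0.45, -0.136], [0.449, -0.123]]
orange 87 [238.4 223.1] [0.4629 0.0917] [[0.483, 0.097], [0.483, 0.085], [0.443, 0.085], [0.443, 0.098]]
orange 4 [325.5 235. ] [ 0.4299 -0.1237] 
orange 3 [239.7 239.3] [0.4227 0.089 ] 
orange 284 [302.7 252.9] [ 0.3868 -0.0663] [[0.381, -0.021], [0.401, -0.023], [0.393, -0.111], [0.372, -0.109]]
blue 634 [358.1 192.8] [ 0.536 -0.218] [[0.562, -0.176], [0.586, -0.241], [0.509, -0.269], [0.485, -0.205]]
blue 1878 [280.6 192.9] [ 0.5384 -0.0161] [[0.564, 0.093], [0.571, -0.125], [0.513, -0.126], [0.507, 0.092]]
blue 6 [216.  216.5] [0.4801 0.1506] 
blue 3 [205. 227.] [0.4535 0.1792] 
black 173 [366.6 191.2] [ 0.5369 -0.2286] [[0.553, -0.21], [0.552, -0.248], [0.522, -0.247], [0.523, -0.209]]
black 107 [207.2 216.9] [0.479  0.1681] [[0.506, 0.2], [0.506, 0.144], [0.454, 0.144], [0.455, 0.201]]
black 62 [320.1 222. ] [ 0.4623 -0.1099] [[0.48, -0.103], [0.48, -0.115], [0.4
[... 1134 characters left out ...]
.444, 0.086], [0.445, 0.097], [0.487, 0.1]]
orange 210 [311.  200.6] [0.5643 0.1918] [[0.551, 0.168], [0.539, 0.206], [0.577, 0.214], [0.589, 0.178]]
blue 1602 [227.5 179.3] [ 0.5394 -0.0127] [[0.568, -0.12], [0.513, -0.134], [0.509, 0.089], [0.562, 0.094]]
blue 548 [149.5 181.3] [ 0.6042 -0.1883] [[0.645, -0.205], [0.56, -0.242], [0.548, -0.176], [0.633, -0.143]]
black 46 [146.8 167.3] [ 0.5986 -0.186 ] [[0.594, -0.212], [0.576, -0.198], [0.603, -0.17], [0.619, -0.185]]
black 4 [140.8 169. ] [ 0.6074 -0.1971] 
grey 5 [196.8 127.4] [ 0.4042 -0.1521] 
grey 4504 [233.1 172. ] [ 0.5146 -0.0076] [[0.605, -0.158], [0.415, -0.21], [0.416, 0.13], [0.593, 0.142]]
grey 4 [282.2 146. ] [0.3963 0.0821]
```

View pics/crop.png

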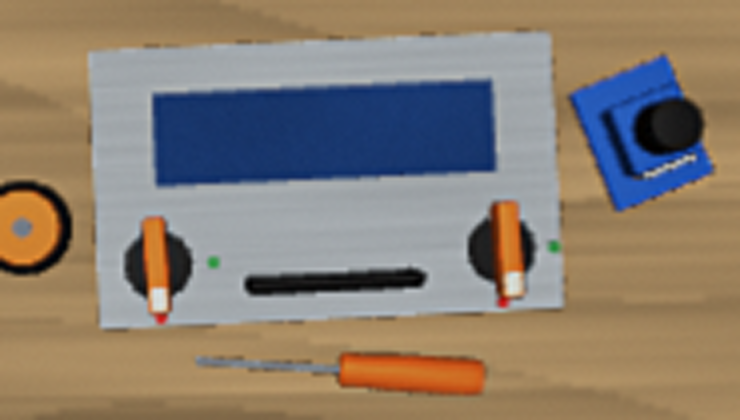

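```bash
cat > plan.py <<'E'
import sys,numpy as np
from rig import manip
s=manip.read_state();R=s["eef_rot"];psi=np.arctan2(R[1,0],R[0,0])
print("t",round(s["t"],2),"pos",s["position"].round(4),"psi",round(psi,3),"tilt",R[:2,2].round(3),"F",s["force"].round(1),"T",s["torque"].round(2),"w",round(s["width"],4),"q",s["joint_pos"].round(2))
if len(sys.argv)>1:
    x,y,z,p=map(float,sys.argv[1:5])
    d=-(p-psi); d=(d+np.pi)%(2*np.pi)-np.pi
    print("slide cm",(100*R.T@(np.array([x,y,z])-s["position"])).round(2),"yaw",round(d,3))
E
python3 plan.py .4556 .0915 .20 .032
```

```text
t 0.1 pos [0.1956 0.6194 0.2303] psi 2.836 tilt [-0.    -0.002] F [-0.1  0.4  0.7] T [-0.03  0.    0.  ] w 0.0855 q [-1.25  0.32 -0.07  1.45  0.02  1.37 -0.06]
slide cm [-40.69 -42.5    3.11] yaw 2.804
```

```bash
python3 -m creep '{"slide":[[-4,-4,0],[-7,-7,0],[-10,-10,0],[-13,-13,0],[-16,-16.5,0],[-19,-20,0],[-22,-23,0],[-25,-26,0],[-28,-29,0],[-30,-31,0]],"yaw":[0.14,0.28,0.42,0.56,0.7,0.84,0.98,1.12,1.26,1.4]}' 0.6; python3 plan.py .4556 .0915 .20 .032
```

```text
t: 1.1
position: [0.3894, 0.2302, 0.2307]
eef_rot: [[0.143, 0.99, -0.0], [0.99, -0.143, -0.002], [-0.002, -0.0, -1.0]]
force: [0.5, 0.3, 1.2]
width: 0.0511
t 1.1 pos [0.3894 0.2302 0.2307] psi 1.427 tilt [-0.    -0.002] F [0.5 0.3 1.2] T [0.03 0.01 0.03] w 0.0511 q [-0.89 -0.11  0.28  1.92  0.03  1.33 -0.77]
slide cm [-12.77   8.54   3.1 ] yaw 1.395
```

```bash
python3 -m creep '{"slide":[[-1,1,0],[-3,2,0],[-5,3,0],[-7,4.5,0],[-9,6,0],[-11,7.2,0.5],[-12.8,8.5,1],[-12.8,8.5,2],[-12.8,8.5,3],[-12.8,8.5,3.1]],"yaw":[0.14,0.28,0.42,0.56,0.7,0.84,0.98,1.12,1.26,1.395]}'; python3 plan.py .4556 .0915 .122 .032
```

```text
t: 2.1
position: [0.4541, 0.0907, 0.1983]
eef_rot: [[1.0, 0.026, -0.003], [0.026, -1.0, -0.003], [-0.003, 0.003, -1.0]]
force: [-0.3, -0.6, 1.0]
width: 0.0511
t 2.1 pos [0.4541 0.0907 0.1983] psi 0.026 tilt [-0.003 -0.003] F [-0.3 -0.6  1. ] T [-0.04 -0.01 -0.07] w 0.0511 q [-0.67 -0.07  0.4   1.95  0.03  1.26 -1.83]
slide cm [ 0.18 -0.1   7.63] yaw -0.006
```

```bash
python3 -m creep '{"slide":[[0.2,-0.1,1],[0.2,-0.1,2],[0.2,-0.1,3],[0.2,-0.1,4],[0.2,-0.1,5],[0.2,-0.1,6],[0.2,-0.1,7],[0.2,-0.1,7.6],[0.2,-0.1,7.6],[0.2,-0.1,7.6]],"yaw":[0,0,0,0,0,0,0,0,0,0]}'; python3 plan.py .4556 .0915 .122 .032; python3 - <<'E'
from rig import viewer
import cv2
a=[viewer.read_camera(n)["image"] for n in("top","scene")]
a=[cv2.resize(a[0][150:260,190:390],(400,220),interpolation=2),cv2.resize(a[1][90:200,130:330],(400,220),interpolation=2)]
cv2.imwrite("pics/l1.png",cv2.resize(cv2.vconcat(a),(728,800))[:,:,::-1] if 0 else cv2.hconcat(a)[:,:,::-1])
E
```

```text
t: 3.1
position: [0.456, 0.0915, 0.1224]
eef_rot: [[1.0, 0.026, -0.003], [0.026, -1.0, -0.003], [-0.003, 0.003, -1.0]]
force: [0.2, -0.3, -0.3]
width: 0.0512
t 3.1 pos [0.456  0.0915 0.1224] psi 0.026 tilt [-0.003 -0.003] F [ 0.2 -0.3 -0.3] T [ 0.01 -0.05  0.03] w 0.0512 q [-0.66  0.01  0.41  2.04 -0.    1.1  -1.8 ]
slide cm [-0.04  0.    0.04] yaw -0.006
```

View pics/l1.png

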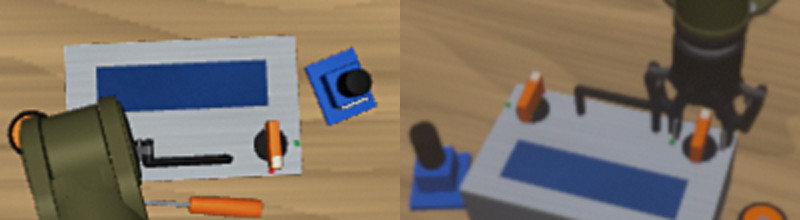

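The scene half shows the two fingers straddling the left wing, at about (680,125) and (730,125) with the wing at (703,130). They are clear of the handle, so I'll close.

```bash
python3 -m creep '{"slide":[[0,0,0],[0,0,0],[0,0,0],[0,0,0],[0,0,0],[0,0,0],[0,0,0]],"yaw":[0,0,0,0,0,0,0]}' 0; python3 plan.py .456 .0915 .1224 1.6
```

```text
t: 3.9
position: [0.4564, 0.0914, 0.1233]
eef_rot: [[1.0, 0.026, -0.002], [0.026, -1.0, -0.003], [-0.002, 0.003, -1.0]]
force: [-1.8, -2.1, 5.1]
width: 0.0128
t 3.9 pos [0.4564 0.0914 0.1233] psi 0.026 tilt [-0.002 -0.003] F [-1.8 -2.1  5.1] T [-0.37  0.41  0.08] w 0.0128 q [-0.66  0.01  0.41  2.04 -0.    1.1  -1.8 ]
slide cm [-0.04 -0.01  0.09] yaw -1.574
```

```bash
python3 -m creep '{"slide":[[0,0,0],[0,0,0],[0,0,0],[0,0,0],[0,0,0],[0,0,0],[0,0,0],[0,0,0]],"yaw":[-0.1,-0.2,-0.32,-0.44,-0.56,-0.68,-0.8,-0.8]}'; python3 plan.py .456 .0915 .1233 1.6
```

```text
t: 4.7
position: [0.4558, 0.0926, 0.1233]
eef_rot: [[0.677, 0.736, -0.003], [0.736, -0.677, -0.001], [-0.003, -0.001, -1.0]]
force: [-2.7, 3.6, 3.8]
width: 0.0128
t 4.7 pos [0.4558 0.0926 0.1233] psi 0.827 tilt [-0.003 -0.001] F [-2.7  3.6  3.8] T [0.54 0.65 0.06] w 0.0128 q [-0.66  0.01  0.41  2.04 -0.    1.1  -1.  ]
slide cm [-0.07  0.09 -0.  ] yaw -0.773
```

```bash
python3 -m creep '{"slide":[[0,0,0],[0,0,0],[0,0,0],[0,0,0],[0,0,0],[0,0,0],[0,0,0],[0,0,0]],"yaw":[-0.12,-0.24,-0.36,-0.48,-0.6,-0.7,-0.77,-0.77]}'; python3 plan.py .456 .0915 .1233 1.6
```

```text
t: 5.5
position: [0.4546, 0.0931, 0.1233]
eef_rot: [[-0.024, 1.0, -0.006], [1.0, 0.024, -0.001], [-0.001, -0.006, -1.0]]
force: [-5.1, 1.5, 5.9]
width: 0.013
t 5.5 pos [0.4546 0.0931 0.1233] psi 1.595 tilt [-0.006 -0.001] F [-5.1  1.5  5.9] T [0.16 0.98 0.01] w 0.013 q [-0.66  0.01  0.4   2.04 -0.    1.1  -0.23]
slide cm [-0.17  0.14 -0.  ] yaw -0.005
```

```bash
python3 -m creep '{"slide":[[0,0,0],[0,0,0],[0,0,0],[0,0,-1],[0,0,-3],[0,0,-5],[0,0,-7],[0,0,-7]],"yaw":[0,0,0,0,0,0,0,0]}' 0.6; python3 plan.py .4626 -.1285 .20 .032;python3 - <<'E'
from rig import viewer
import cv2
a=[viewer.read_camera(n)["image"] for n in("top","scene")]
a=[cv2.resize(a[0][150:260,190:390],(400,220),interpolation=2),cv2.resize(a[1][90:200,130:330],(400,220),interpolation=2)]
cv2.imwrite("pics/l2.png",cv2.hconcat(a)[:,:,::-1])
E
```

```text
t: 6.3
position: [0.4572, 0.0936, 0.1967]
eef_rot: [[-0.023, 1.0, 0.0], [1.0, 0.023, 0.002], [0.002, 0.0, -1.0]]
force: [0.5, 0.7, 0.6]
width: 0.0511
t 6.3 pos [0.4572 0.0936 0.1967] psi 1.594 tilt [0.    0.002] F [0.5 0.7 0.6] T [ 0.05 -0.04  0.03] w 0.0511 q [-0.67 -0.07  0.39  1.95  0.02  1.25 -0.26]
slide cm [-2.222e+01  2.000e-02 -3.700e-01] yaw 1.562
```

View pics/l2.png

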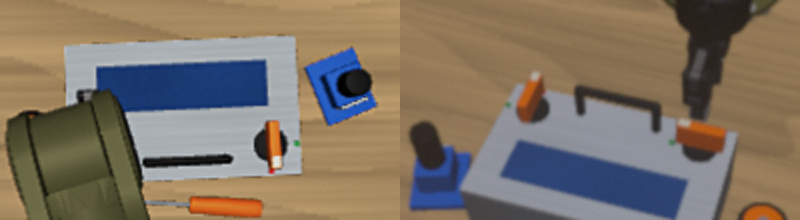

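The left wing at (700,135) now lies parallel to the hinge, so it is unlocked. The right fastener is next.

```bash
python3 -m creep '{"slide":[[-2,0,-0.4],[-4,0,-0.4],[-7,0,-0.4],[-10,0,-0.4],[-13,0,-0.4],[-16,0,-0.4],[-19,0,-0.4],[-21,0,-0.4],[-22.2,0,-0.4],[-22.2,0,-0.4]],"yaw":[0.14,0.28,0.42,0.56,0.7,0.84,0.98,1.12,1.26,1.4]}'; python3 plan.py .4626 -.1285 .2 .032
```

```text
t: 7.4
position: [0.4595, -0.1311, 0.1966]
eef_rot: [[0.983, 0.184, -0.007], [0.184, -0.983, -0.001], [-0.007, -0.0, -1.0]]
force: [0.3, 0.5, -0.2]
width: 0.0509
t 7.4 pos [ 0.4595 -0.1311  0.1966] psi 0.185 tilt [-0.007 -0.001] F [ 0.3  0.5 -0.2] T [ 0.02 -0.04 -0.08] w 0.0509 q [-0.4  -0.05  0.61  1.93  0.03  1.26 -1.19]
slide cm [ 0.35 -0.19 -0.34] yaw 0.153
```

```bash
python3 -m creep '{"slide":[[0,0,0],[0,0,0]],"yaw":[0.1,0.16]}'; python3 plan.py .4626 -.1285 .1225 .032
```

```text
t: 7.6
position: [0.4586, -0.1314, 0.1953]
eef_rot: [[1.0, 0.02, -0.009], [0.02, -1.0, -0.001], [-0.009, 0.001, -1.0]]
force: [0.4, -0.4, 0.3]
width: 0.0513
t 7.6 pos [ 0.4586 -0.1314  0.1953] psi 0.02 tilt [-0.009 -0.001] F [ 0.4 -0.4  0.3] T [-0.01  0.02  0.01] w 0.0513 q [-0.39 -0.04  0.6   1.93  0.03  1.26 -1.35]
slide cm [ 0.47 -0.29  7.27] yaw -0.012
```

```bash
python3 -m creep '{"slide":[[0.4,-0.3,0.5],[0.45,-0.3,2],[0.45,-0.3,3],[0.45,-0.3,4],[0.45,-0.3,5],[0.45,-0.3,6],[0.45,-0.3,7],[0.45,-0.3,7.25],[0.45,-0.3,7.25]],"yaw":[0,0,0,0,0,0,0,0,0]}'; python3 plan.py .4626 -.1285 .1225 .032
```

```text
t: 8.5
position: [0.462, -0.1284, 0.1223]
eef_rot: [[1.0, 0.02, -0.01], [0.02, -1.0, -0.001], [-0.01, 0.001, -1.0]]
force: [0.4, 0.2, 0.4]
width: 0.0516
t 8.5 pos [ 0.462  -0.1284  0.1223] psi 0.02 tilt [-0.01  -0.001] F [0.4 0.2 0.4] T [-0.01  0.    0.05] w 0.0516 q [-0.38  0.05  0.61  2.01 -0.03  1.1  -1.31]
slide cm [ 0.06  0.01 -0.02] yaw -0.012
```

```bash
python3 -m creep '{"slide":[[0,0,0],[0,0,0],[0,0,0],[0,0,0],[0,0,0],[0,0,0],[0,0,0]],"yaw":[0,0,0,0,0,0,0]}' 0; python3 plan.py
python3 -m creep '{"slide":[[0,0,0],[0,0,0],[0,0,0],[0,0,0],[0,0,0],[0,0,0],[0,0,0],[0,0,0]],"yaw":[-0.1,-0.2,-0.32,-0.44,-0.56,-0.68,-0.8,-0.8]}'; python3 plan.py .4626 -.1285 .1223 1.6
```

```text
t: 9.2
position: [0.4624, -0.1286, 0.1228]
eef_rot: [[1.0, 0.02, -0.009], [0.02, -1.0, -0.002], [-0.009, 0.001, -1.0]]
force: [-0.9, 0.1, 5.6]
width: 0.0125
t 9.2 pos [ 0.4624 -0.1286  0.1228] psi 0.02 tilt [-0.009 -0.002] F [-0.9  0.1  5.6] T [-0.12  0.31  0.04] w 0.0125 q [-0.38  0.05  0.61  2.01 -0.03  1.11 -1.31]
t: 10.0
position: [0.462, -0.1279, 0.1228]
eef_rot: [[0.682, 0.732, -0.01], [0.732, -0.682, -0.0], [-0.007, -0.007, -1.0]]
force: [-2.1, 2.6, 5.3]
width: 0.0127
t 10.0 pos [ 0.462  -0.1279  0.1228] psi 0.821 tilt [-0.01 -0.  ] F [-2.1  2.6  5.3] T [0.32 0.5  0.07] w 0.0127 q [-0.36  0.05  0.59  2.01 -0.02  1.11 -0.51]
slide cm [-0.01  0.09  0.05] yaw -0.779
```

```bash
python3 -m creep '{"slide":[[0,0,0],[0,0,0],[0,0,0],[0,0,0],[0,0,0],[0,0,0],[0,0,0],[0,0,0]],"yaw":[-0.12,-0.24,-0.36,-0.48,-0.6,-0.7,-0.78,-0.78]}'; python3 plan.py
python3 -m creep '{"slide":[[0,0,0],[0,0,0],[0,0,0],[0,0,-1],[0,0,-3],[0,0,-5],[0,0,-7],[0,0,-7]],"yaw":[0,0,0,0,0,0,0,0]}' 0.5; python3 plan.py .444 -.019 .20 1.603
```

```text
t: 10.8
position: [0.4613, -0.1275, 0.1228]
eef_rot: [[-0.028, 1.0, -0.012], [1.0, 0.028, 0.0], [0.001, -0.012, -1.0]]
force: [-3.8, 1.8, 5.8]
width: 0.013
t 10.8 pos [ 0.4613 -0.1275  0.1228] psi 1.599 tilt [-0.012  0.   ] F [-3.8  1.8  5.8] T [ 0.12  0.66 -0.12] w 0.013 q [-0.34  0.04  0.57  2.01 -0.02  1.11  0.27]
t: 11.6
position: [0.4642, -0.1281, 0.1961]
eef_rot: [[-0.027, 1.0, -0.006], [1.0, 0.027, 0.0], [0.0, -0.006, -1.0]]
force: [-0.2, 0.3, 0.4]
width: 0.0429
t 11.6 pos [ 0.4642 -0.1281  0.1961] psi 1.598 tilt [-0.006  0.   ] F [-0.2  0.3  0.4] T [-0.09 -0.08  0.01] w 0.0429 q [-0.35 -0.03  0.56  1.92  0.02  1.26  0.23]
slide cm [10.96 -1.73 -0.38] yaw -0.005
```

```bash
python3 -m creep '{"slide":[[2,-0.3,0],[4,-0.6,0],[6,-0.9,0],[8,-1.2,0],[10,-1.5,0],[11,-1.7,0],[11,-1.7,0]],"yaw":[0,0,0,0,0,0,0]}'; python3 plan.py .444 -.019 .130 1.603;python3 - <<'E'
from rig import viewer
import cv2
a=[viewer.read_camera(n)["image"] for n in("top","scene")]
a=[cv2.resize(a[0][150:260,190:390],(400,220),interpolation=2),cv2.resize(a[1][90:200,130:330],(400,220),interpolation=2)]
cv2.imwrite("pics/r2.png",cv2.hconcat(a)[:,:,::-1])
E
```

```text
t: 12.3
position: [0.4439, -0.0175, 0.1959]
eef_rot: [[-0.03, 1.0, -0.006], [1.0, 0.03, 0.0], [0.0, -0.006, -1.0]]
force: [-0.2, -0.1, -0.9]
width: 0.0426
t 12.3 pos [ 0.4439 -0.0175  0.1959] psi 1.6 tilt [-0.006  0.   ] F [-0.2 -0.1 -0.9] T [0.01 0.   0.04] w 0.0426 q [-0.46 -0.12  0.41  1.99  0.05  1.26 -0.03]
slide cm [-0.15  0.04  6.59] yaw -0.003
```

View pics/r2.png

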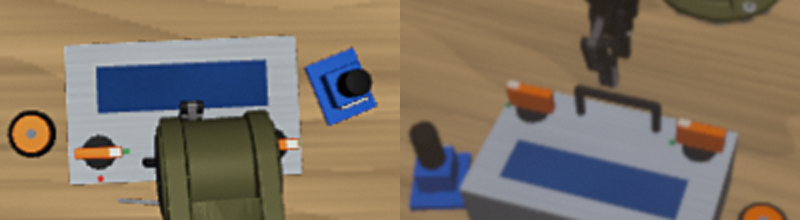

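Both wings are parallel to the hinge with their white tips at the green dots: left at about (100,152) and right at (290,144) in the top half. The gripper is above the handle, so I'll go down and grip it.

```bash
python3 -m creep '{"slide":[[0,0,1],[0,0,2],[0,0,3],[0,0,4],[0,0,5],[0,0,6],[0,0,6.6],[0,0,6.6]],"yaw":[0,0,0,0,0,0,0,0]}'; python3 plan.py 
python3 -m creep '{"slide":[[0,0,0],[0,0,0],[0,0,0],[0,0,0],[0,0,0],[0,0,0]],"yaw":[0,0,0,0,0,0]}' 0; python3 plan.py
cat > arc.py <<'E'
import sys,numpy as np
from rig import manip
# shifts (cm, tool y & z) along the arc from angle a to b
a,b,n=float(sys.argv[1]),float(sys.argv[2]),int(sys.argv[3])
f=lambda t:np.array([-.155*np.cos(t)+.048*np.sin(t),.155*np.sin(t)+.048*np.cos(t)])*100
for t in np.linspace(a,b,n+1)[1:]: print(round(t,3),"ty %.2f tz %.2f"%((f(t)-f(a))*[1,-1]).__iter__().__class__ and "ty %.2f tz %.2f"%tuple((f(t)-f(a))*[1,-1]))
E
sed -i 's/print(.*/print(round(t,3),"ty %.2f tz %.2f"%tuple((f(t)-f(a))*[1,-1]))/' arc.py; python3 arc.py 0 .6 10
```

```text
t: 13.2
position: [0.4433, -0.0195, 0.1291]
eef_rot: [[-0.027, 1.0, -0.008], [1.0, 0.027, -0.001], [-0.001, -0.008, -1.0]]
force: [-0.0, -0.4, 0.1]
width: 0.0428
t 13.2 pos [ 0.4433 -0.0195  0.1291] psi 1.597 tilt [-0.008 -0.001] F [-0.  -0.4  0.1] T [-0.02  0.02 -0.  ] w 0.0428 q [-0.45 -0.05  0.43  2.08  0.02  1.12 -0.01]
t: 13.8
position: [0.4427, -0.0195, 0.1295]
eef_rot: [[-0.027, 1.0, -0.009], [1.0, 0.027, -0.001], [-0.0, -0.009, -1.0]]
force: [-5.0, 0.0, 5.7]
width: 0.01
t 13.8 pos [ 0.4427 -0.0195  0.1295] psi 1.598 tilt [-0.009 -0.001] F [-5.   0.   5.7] T [-0.04  1.04  0.04] w 0.01 q [-0.45 -0.05  0.43  2.07  0.02  1.12 -0.01]
0.06 ty 0.32 tz -0.92
0.12 ty 0.69 tz -1.82
0.18 ty 1.11 tz -2.70
0.24 ty 1.59 tz -3.55
0.3 ty 2.11 tz -4.37
0.36 ty 2.68 tz -5.15
0.42 ty 3.30 tz -5.90
0.48 ty 3.97 tz -6.62
0.54 ty 4.67 tz -7.29
0.6 ty 5.42 tz -7.91
```

```bash
python3 -m creep '{"slide":[[0,0.15,-0.45],[0,0.32,-0.9],[0,0.7,-1.8],[0,1.1,-2.7],[0,1.6,-3.55],[0,2.1,-4.35],[0,2.1,-4.35]],"yaw":[0,0,0,0,0,0,0]}'; python3 plan.py; python3 arc.py .3 .8 8
```

```text
t: 14.5
position: [0.4636, -0.0189, 0.1744]
eef_rot: [[-0.027, 1.0, -0.011], [1.0, 0.027, -0.0], [0.0, -0.011, -1.0]]
force: [-7.8, 1.1, 1.1]
width: 0.0101
t 14.5 pos [ 0.4636 -0.0189  0.1744] psi 1.597 tilt [-0.011 -0.   ] F [-7.8  1.1  1.1] T [0.04 1.89 0.08] w 0.0101 q [-0.45 -0.04  0.43  1.97  0.02  1.22 -0.01]
0.362 ty 0.60 tz -0.82
0.425 ty 1.25 tz -1.60
0.488 ty 1.94 tz -2.34
0.55 ty 2.68 tz -3.03
0.612 ty 3.47 tz -3.67
0.675 ty 4.29 tz -4.27
0.738 ty 5.14 tz -4.81
0.8 ty 6.03 tz -5.30
```

```bash
python3 -m creep '{"slide":[[0,0.6,-0.8],[0,1.25,-1.6],[0,1.95,-2.35],[0,2.7,-3.0],[0,3.45,-3.65],[0,4.3,-4.25],[0,5.15,-4.8],[0,6.0,-5.3],[0,6.0,-5.3]],"yaw":[0,0,0,0,0,0,0,0,0]}'; python3 plan.py; python3 arc.py .8 1.5 10;python3 - <<'E'
from rig import viewer
import cv2
a=viewer.read_camera("scene")["image"]
cv2.imwrite("pics/p1.png",cv2.resize(a[60:250,110:350],(720,570),interpolation=2)[:,:,::-1])
E
```

```text
t: 15.4
position: [0.5246, -0.017, 0.2308]
eef_rot: [[-0.027, 1.0, -0.012], [1.0, 0.027, 0.001], [0.001, -0.012, -1.0]]
force: [-11.7, 0.6, 11.5]
width: 0.01
t 15.4 pos [ 0.5246 -0.017   0.2308] psi 1.598 tilt [-0.012  0.001] F [-11.7   0.6  11.5] T [0.14 2.66 0.07] w 0.01 q [-0.45  0.06  0.45  1.77 -0.03  1.33  0.04]
0.87 ty 1.03 tz -0.48
0.94 ty 2.09 tz -0.88
1.01 ty 3.18 tz -1.22
1.08 ty 4.28 tz -1.47
1.15 ty 5.41 tz -1.65
1.22 ty 6.54 tz -1.74
1.29 ty 7.67 tz -1.76
1.36 ty 8.81 tz -1.70
1.43 ty 9.93 tz -1.56
1.5 ty 11.05 tz -1.34
```

View pics/p1.png

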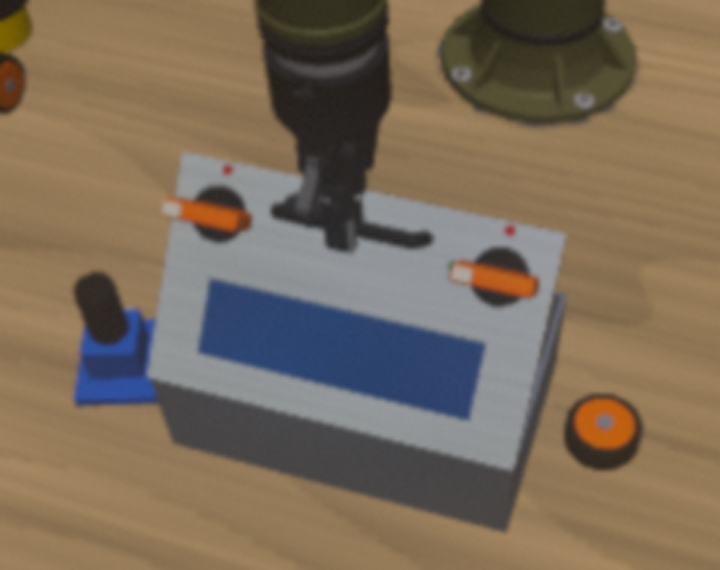

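The panel is about 0.8 rad open, with both wings still at the green dots. I'll carry on along the arc.

```bash
python3 -m creep '{"slide":[[0,0.5,-0.2],[0,1.0,-0.4],[0,2.1,-0.75],[0,3.2,-1.0],[0,4.3,-1.2],[0,5.4,-1.35],[0,5.4,-1.35]],"yaw":[0,0,0,0,0,0,0]}'; python3 plan.py; python3 arc.py 1.15 1.55 6
```

```text
t: 16.15
position: [0.5823, -0.0152, 0.2485]
eef_rot: [[-0.028, 1.0, -0.004], [1.0, 0.028, 0.001], [0.001, -0.004, -1.0]]
force: [-3.4, 0.1, 7.8]
width: 0.0096
t 16.15 pos [ 0.5823 -0.0152  0.2485] psi 1.599 tilt [-0.004  0.001] F [-3.4  0.1  7.8] T [0.16 0.92 0.03] w 0.0096 q [-0.42  0.18  0.46  1.61 -0.08  1.37  0.08]
1.217 ty 1.08 tz -0.09
1.283 ty 2.16 tz -0.12
1.35 ty 3.24 tz -0.07
1.417 ty 4.31 tz 0.06
1.483 ty 5.38 tz 0.25
1.55 ty 6.43 tz 0.51
```

```bash
python3 -m creep '{"slide":[[0,0.5,0],[0,1.1,-0.05],[0,2.2,-0.05],[0,3.2,0],[0,4.3,0.1],[0,5.2,0.3],[0,5.8,0.4],[0,5.8,0.4],[0,5.8,0.4]],"yaw":[0,0,0,0,0,0,0,0,0]}'; python3 plan.py; python3 - <<'E'
from rig import viewer
import cv2
a=[viewer.read_camera(n)["image"] for n in("top","scene")]
a=[cv2.resize(a[0][130:260,190:390],(400,260),interpolation=2),cv2.resize(a[1][90:220,130:330],(400,260),interpolation=2)]
cv2.imwrite("pics/p2.png",cv2.hconcat(a)[:,:,::-1])
E
```

```text
t: 17.05
position: [0.6417, -0.0134, 0.2453]
eef_rot: [[-0.028, 1.0, -0.001], [1.0, 0.028, 0.001], [0.001, -0.001, -1.0]]
force: [-1.4, -1.1, -2.9]
width: 0.0098
t 17.05 pos [ 0.6417 -0.0134  0.2453] psi 1.599 tilt [-0.001  0.001] F [-1.4 -1.1 -2.9] T [-0.02  0.6   0.02] w 0.0098 q [-0.38  0.31  0.46  1.47 -0.14  1.39  0.11]
```

View pics/p2.png

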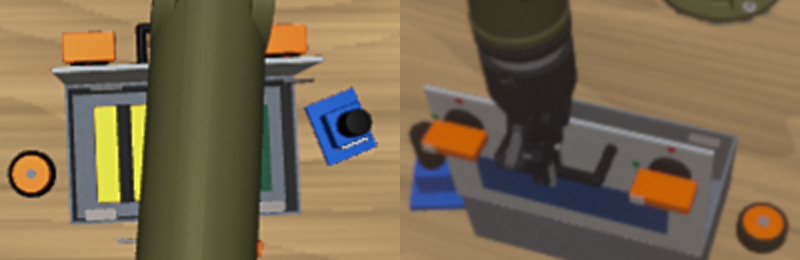

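The panel stands upright, about 1.53 rad from the handle position, and both wings are still parallel to the hinge. I'll open the fingers partly and back out upward.

```bash
python3 -m creep '{"slide":[[0,0,0],[0,0,0],[0,0,0],[0,0,0],[0,0,-1],[0,0,-2.5],[0,0,-4],[0,0,-6],[0,0,-9],[0,0,-12]],"yaw":[0,0,0,0,0,0,0,0,0,0]}' 0.3; python3 plan.py
python3 -m creep '{"slide":[[0,-2,-1],[0,-6,-1],[0,-10,-1],[0,-14,-1],[0,-14,-1],[0,-14,-1],[0,-14,-1]],"yaw":[0,0,0,0,0,0,0]}'; python3 plan.py;  python3 - <<'E'
from rig import viewer
import cv2
from h import *
c=viewer.read_camera("top");s=viewer.read_camera("scene")
a=[cv2.resize(c["image"][130:260,190:390],(400,260),interpolation=2),cv2.resize(s["image"][90:220,130:330],(400,260),interpolation=2)]
cv2.imwrite("pics/p3.png",cv2.hconcat(a)[:,:,::-1])
H,S,V=hsv(c)
for b,ar,ce in blobs((H<18)&(S>170)&(V>150),20): print("orange top",ar,ce.round(1))
E
```

```text
t: 18.15
position: [0.6416, -0.0137, 0.3679]
eef_rot: [[-0.028, 1.0, 0.001], [1.0, 0.028, 0.001], [0.001, 0.001, -1.0]]
force: [0.6, 1.1, 0.3]
width: 0.0257
t 18.15 pos [ 0.6416 -0.0137  0.3679] psi 1.599 tilt [0.001 0.001] F [0.6 1.1 0.3] T [-0.07 -0.01 -0.01] w 0.0257 q [-0.38  0.29  0.48  1.25 -0.13  1.63  0.1 ]
t: 18.85
position: [0.5026, -0.0175, 0.3787]
eef_rot: [[-0.028, 1.0, 0.003], [1.0, 0.028, 0.001], [0.001, 0.003, -1.0]]
force: [0.3, -0.2, 0.4]
width: 0.0254
t 18.85 pos [ 0.5026 -0.0175  0.3787] psi 1.599 tilt [0.003 0.001] F [ 0.3 -0.2  0.4] T [-0.05 -0.03  0.04] w 0.0254 q [-0.48 -0.04  0.44  1.57  0.02  1.61 -0.  ]
orange top 859 [355.5  68.9]
orange top 323 [329.3 148.6]
orange top 366 [233.6 152.9]
orange top 239 [205.1 216.5]
```

View pics/p3.png

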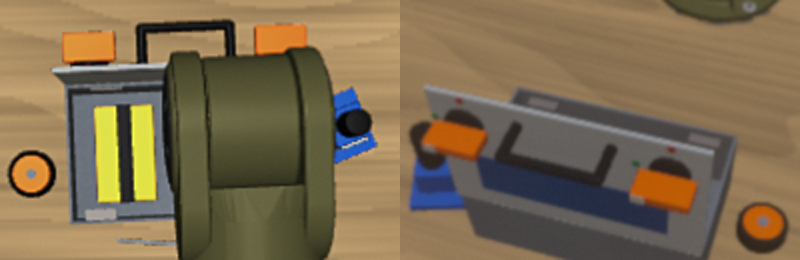

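The panel stays upright with the gripper clear, both wings are parallel to the hinge, and the wheel is where it was. I'll do one numeric check of the angle and the bystanders, then hand in.

```bash
python3 -m creep '{"slide":[[0,0,0],[0,0,0],[0,0,0],[0,0,0],[0,0,0]],"yaw":[0,0,0,0,0]}' >/dev/null; python3 - <<'E'
from rig import viewer,job,manip
from h import *
c=viewer.read_camera("top")
V=c["image"].max(2).astype(int); M=np.zeros(V.shape,bool); M[138:150,262:305]=1
b=max(blobs((V<45)&M),key=lambda q:q[1])[0]; col=np.argwhere(b[:,270:295]); row=col[:,0].mean() if 0 else np.median(col[:,0])
for z in (.2555,.2615): 
    x=ray(c,[(282.5,row)],z)[0]; r=x[0]-.599
    t=np.linspace(.8,1.75,500); print("bar x",x.round(4),"theta",t[np.argmin(abs(-.155*np.cos(t)+.048*np.sin(t)-r))].round(2))
s=viewer.read_camera("scene"); s0=np.load("pics/scene0.npy",allow_pickle=True).item()
for n,r in (("wheel",(slice(185,220),slice(295,330))),("motor base",(slice(165,200),slice(130,160)))):
    print(n,"mean px diff",np.abs(s["image"][r].astype(int)-s0["image"][r]).mean().round(1))
c0=np.load("pics/top0.npy",allow_pickle=True).item()
print("screwdriver shaft px diff",np.abs(c["image"][245:256,248:270].astype(int)-c0["image"][245:256,248:270]).mean().round(1))
print(manip.read_state()["force"].round(1)); job.finish_job()
E
```

```text
bar x [ 0.6427 -0.0142  0.2555] theta 1.54
bar x [ 0.6417 -0.0138  0.2615] theta 1.54
wheel mean px diff 3.5
motor base mean px diff 7.6
screwdriver shaft px diff 12.9
[-0.8 -0.2  0.2]
the job is handed in; nothing more can be done
```

I turned both fasteners counterclockwise to unlocked while the panel was shut, swung the panel up by its handle, and let go with the gripper clear. The job was handed in at about 19.5 s; no verdict is reported.

**Last checks:**
- **Panel:** it stands at about 1.54 rad, worked out from the handle bar in the top view. I did not measure its speed. The arc was commanded at roughly 0.6–0.7 rad/s, and the panel looked the same before and after I let go.
- **Fasteners:** both wings are parallel to the hinge in the last picture. Each was turned by about 1.57 rad.
- **Contact:** the force on the tool read under 1 N with the gripper clear.
- **Bystanders:** the wheel is where it was. The pixel comparison was not clean for the motor (mean difference 7.6) or the screwdriver shaft (12.9). The arm and open panel partly cover or probably shade both. Both looked unmoved in the pictures, and nothing came low near them, but I did not measure their positions again.

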